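# Cap the spice tubes and stand them in part-filled containers

### The arm

A 6-joint arm with a two-finger parallel gripper is mounted at the origin on a cart in front of the work surface, level with it; the furniture and walls round the work are solid. World frame = base frame: x ahead of the robot, y to its left, z up, the work surface at z = 0. Lengths are in m, angles in rad, forces in N, time in s.
With the tool pointing down it reaches from about 0.35 to 0.975 m from the base axis. Payload 4.9 kg.
Tool frame: the origin (TCP) lies on the mounting face of the last link; the fingertips stand 173 mm ahead of it and the grasp point (between the pads) lies 155 mm ahead of it; z points along the fingers, y is the line along which they close (so a half turn about z gives the same grasp; the last joint's range is limited). The gripper opens to 85 mm and grips with 20 to 120 N. Pads are 22 mm wide; open, the fingers measure 114 mm over their backs; the gripper's body (76 mm by 85 mm) begins 54 mm behind the grasp point. The pads swing forward as they close: fully open they stand 13 mm farther back than shut.
Start: joints at [1.157, 0.053, 1.613, -0, 1.476, -0.119], TCP at [0.182, 0.598, 0.405] pointing down, gripper open.
Joint ranges: [-3.01, 3.01], [-1.01, 2.22], [0.06, 2.58], [-1.02, 4.17], [0.09, 2.62], [-3.14, 3.14]. Speed limits (rad/s): [2.57, 2.57, 3.14, 3.14, 3.14, 3.14].

### API

Orientations are given as a rotation vector (axis times angle).
In Python, from station import monitor, eyes, finish_job gives the robot as it stands. The module is installed in compiled form; this text tells all that it offers.
- The arm moves only by the tool step_arm, never from a script. Its argument "commands" is a list of rows, each a list of 3 entries, a list of its own where there are three numbers: the opening in per cent of the stroke, from 0 (shut) to 100 (fully open), then the shift along the tool's x, y, z in mm, then the turn about the tool's z in degrees. In form: [[hand, [x, y, z], yaw], ...]. A call has 1 to 12 rows; each row is the pose to reach, as a shift and turn from the pose commanded when the call began, along the tool's axes at that moment; what a row does not reach only later rows make up. A row lasts 1/8 s, in which the tool goes at most 62.5 mm and 10.7 degrees, less where a joint would pass 70% of its speed; a pose out of reach is approached as far as the arm can. A call with a gripper value outside its range is refused whole. The fingers move at their own pace and stop on an object; "squeeze" is the grip in N (left out, the last holds). Time passes only in rows, so rows that repeat a pose let the fingers close. It gives the time, the measured TCP pose, the force, the opening and the grip force at its end, in the units of the state.
- monitor.get_obs(): the state, without advancing time (a new reading comes with each control period).
- eyes.get_image(name): name is "scene" or "top" or "wrist"; returns the picture (384x512x3 uint8, red, green, blue); there is no depth.
- eyes.camera_info(name): a dict with "camera_matrix" (3x3 intrinsics, pixels), "k1" (the pictures are not rectified: a ray, as slopes to the right and down, at radius r is drawn at 1 + k1 r^2 times it, then the intrinsics apply), "extrinsics" (4x4, takes a point from camera to world coordinates). Camera axes: x right, y down, z forward; pixel columns grow to the right and rows downward; lengths in m; the calibration is good to about 2 mm. A picture is of the moment at which its call begins: read the wrist's pose just before it. camera_info takes no time and is no camera call; for the wrist camera it gives the pose at the moment of the call.
- finish_job(): hands the job in; it is judged then, once.
The state is a dict: "t": time; "q": joint angles; "dq": joint speeds; "effort": joint torques, N m; "tool_pos": TCP position; "tool_rot": TCP orientation; "contact_force": force on the tool from outside, world axes, zero at the start; "wrist_torque": the same for the moment, N m; "opening": finger opening in m; "grip_force": force on a finger pad.
Only numpy, scipy, OpenCV 4.12 (cv2) and the standard library are available. Lean on these libraries where they do the work, as an engineer would, in place of code of your own. Each camera call takes 0.05 s, during which the arm holds its last target. There are 200 camera calls.

### The job

Press the flip caps of both white spice tubes in the rack shut and put the tubes away: stand the taller, thinner one in the round white crock and the shorter, thicker one in the square steel tin. You cannot tell how full the containers are, so lower each tube gently until you feel it touch what is inside, without dropping or ramming it, and leave it standing upright there with its cap shut. Do not knock over or shift the other things on the worktop.

Things in the scene. Friction and masses are not known exactly. Their poses are not given: they have to be found in the camera images.
- tall_tube: loose white plastic tube with grey flip cap, diameter 38 mm, 140 mm tall with the cap shut (cap = top 6 mm), 0.08 to 0.17 kg; smooth sides to grip. Starts upright in any of the rack's wells, turned any way, cap half open. Origin: centre of its underside; z up its axis; x points from the cap's hinge (19 mm from the axis, 134 mm up) to the thumb tab on the far side
- short_tube: loose white plastic tube with grey flip cap, diameter 44 mm, 115 mm tall with the cap shut (cap = top 6 mm), 0.08 to 0.17 kg; smooth sides to grip. Starts upright in any of the rack's wells, turned any way, cap half open. Origin: centre of its underside; z up its axis; x points from the cap's hinge (22 mm from the axis, 109 mm up) to the thumb tab on the far side
- tall_cap (a joint): flip cap of the taller tube, rad: 0 = shut flat, grows as it opens; starts at 0.6 to 1.1 (at 1.1 its free edge stands 2 to 7 mm short of the tube's axis, about 40 mm above the tube). A disc 38 mm across, 6 mm thick; the hinge stays where left, has no snap, and 5 N straight down with closed fingers, 8 mm from the axis on the hinge side, fold it shut
- short_cap (a joint): flip cap of the shorter tube, rad: 0 = shut flat, grows as it opens; starts at 0.6 to 1.1 (at 1.1 its free edge stands 2 to 7 mm short of the tube's axis, about 40 mm above the tube). A disc 44 mm across, 6 mm thick; the hinge stays where left, has no snap, and 5 N straight down with closed fingers, 8 mm from the axis on the hinge side, fold it shut
- crock: round opaque white ceramic crock, fixed, open at the top: 100 mm outside, 90 mm inside diameter, rim 110 mm above the worktop. Origin: centre of its underside, z up. A flat, firm cork fill in it ends somewhere from 30 to 75 mm above the worktop (not reported: feel for it).
- tin: square opaque steel tin, fixed, open at the top: 90 x 90 mm outside, walls 3 mm, rim 85 mm above the worktop. Origin: centre of its underside, x and y along its sides. A flat, firm cork fill in it ends somewhere from 22 to 60 mm above the worktop (not reported: feel for it). Crock and tin may stand in either's place.
- rack: fixed open wooden rack, 62 mm (its x) by 186 mm (its y), walls 45 mm high and 5 mm thick, floor 5 mm; three wells in a row along its y at -60, 0 and +60 mm, each 52 x 55 mm. Origin: centre of its underside. Holds the two tubes and the spice jar, loosely.
- spice_jar: bystander in the third well: glass spice jar with green lid, 46 mm in diameter, 106 mm tall, loose; origin at the centre of its underside
- pepper_mill: bystander between crock and tin: turned wooden pepper mill, 58 mm in diameter, 245 mm tall, loose and easily toppled; origin at the centre of its underside
- white_pot: bystander left of the rack: low white pot, 69 mm in diameter, 41 mm tall, loose; origin at the centre of its underside. Left of it the fridge stands as a solid block 0.34 m above the worktop (y over 0.32, x over 0.38): come round its front
- kitchen_timer: bystander right of the rack: kitchen timer, 66 mm in diameter, 57 mm tall, loose; origin at the centre of its underside
- matchbox: bystander in front on the left: matchbox 36 x 52 x 15 mm, loose; origin at the centre of its underside
Things that resemble listed ones, but are neither listed nor needed, are in the scene too. What is shaped like the short_tube but yellow is not meant.

How it is judged:
At the end, for the whole second after the job is handed in: Both caps are within 0.1 rad of shut; the taller tube stands in the crock (axes within 35 mm, underside 20 to 90 mm above the crock's underside) and the shorter in the tin (within 35 mm, underside 12 to 75 mm above the tin's underside), each within 0.1 rad of upright and at rest (value of joint each of tall_cap, short_cap below 0.1 rad and horizontal distance between tall_tube and crock below 0.035 m and z of tall_tube in the frame of crock between 0.02 and 0.09 m and angle between each of tall_tube, short_tube's own z axis and vertical below 0.1 rad and linear speed of each of tall_tube, short_tube below 0.03 m/s and horizontal distance between short_tube and tin below 0.035 m and z of short_tube in the frame of tin between 0.012 and 0.075 m); the robot touches nothing.
It fails at once if a tube is dropped (falls free of the fingers faster than 0.45 m/s, a drop of about 10 mm) ((contact force between the fingers and tall_tube below 0.05 N and linear speed of tall_tube above 0.45 m/s) or (contact force between the fingers and short_tube below 0.05 N and linear speed of short_tube above 0.45 m/s)).
It fails at once if a tube is rammed against its container or what is inside (over 60 N) (contact force between any of tall_tube, short_tube and crock above 60 N or contact force between any of tall_tube, short_tube and tin above 60 N).
It fails at once if a bystander is tipped (over 0.5 rad) or shifted by more than 40 mm (distance of any of pepper_mill, spice_jar, white_pot, kitchen_timer, matchbox from where it was at the start of the episode above 0.04 m or angle between any of pepper_mill, spice_jar, white_pot, kitchen_timer, matchbox's own z axis and vertical above 0.5 rad).
It also fails if it takes over 72 s, if anything falls off the work surface, if the arm or the gripper's body presses on something with over 40 N, if the wrist force passes 120 N, or if a joint passes its speed limit or range.

## Working session

There is one attempt and no reset: what is moved stays moved. The work goes in short steps, Python scripts to look and compute and a tool call to move; the robot and the scene stay as the last step left them, time stands still between calls to the robot, and variables do not carry over. Pictures are saved under pics/ and viewed, at most 10 in all, crops included, and the job is handed in when it is done.

Besides the shell and the picture viewer there is one more tool, called after "Request:" as a command line: name --argument value ..., lists and objects as JSON in quotes. step_arm: Moves the arm, as the interface text tells. Its arguments: {"type":"object","properties":{"commands":{"type":"array"},"squeeze":{"type":"number"}},"required":["commands"]}

```bash
mkdir -p pics; cat > h.py <<'E'
import numpy as np, cv2
from station import monitor, eyes, finish_job
from scipy.spatial.transform import Rotation as R
def ray(info,u,v):
    K=np.array(info["camera_matrix"]);k=info["k1"];T=np.array(info["extrinsics"])
    p=np.array([(u-K[0,2])/K[0,0],(v-K[1,2])/K[1,1]]);q=p.copy()
    for _ in range(30): q=p/(1+k*(q@q))
    return T[:3,3],T[:3,:3]@np.array([q[0],q[1],1])
def at_z(info,u,v,z):
    o,d=ray(info,u,v);return o+d*(z-o[2])/d[2]
def proj(info,P):
    K=np.array(info["camera_matrix"]);k=info["k1"];T=np.array(info["extrinsics"])
    c=(np.atleast_2d(P)-T[:3,3])@T[:3,:3];q=c[:,:2]/c[:,2:];q=q*(1+k*(q**2).sum(1,keepdims=True))
    return q*[K[0,0],K[1,1]]+[K[0,2],K[1,2]]
def two(i1,p1,i2,p2):
    o1,d1=ray(i1,*p1);o2,d2=ray(i2,*p2)
    s=np.linalg.lstsq(np.c_[d1,-d2],o2-o1,rcond=None)[0]
    a,b=o1+s[0]*d1,o2+s[1]*d2
    return (a+b)/2,np.linalg.norm(a-b)
E
python3 - <<'E'
from h import *
o=monitor.get_obs()
for k in ("t","tool_pos","tool_rot","opening","contact_force"):print(k,o[k])
print(R.from_rotvec(o["tool_rot"]).as_matrix().round(3))
for n in ("scene","top","wrist"):
    i=eyes.camera_info(n);print(n,np.array(i["camera_matrix"]).round(1).tolist(),i["k1"],np.array(i["extrinsics"]).round(3).tolist())
    im=eyes.get_image(n);cv2.imwrite(f"pics/{n}0.png",cv2.cvtColor(im,cv2.COLOR_RGB2BGR))
a=cv2.imread("pics/scene0.png");b=cv2.imread("pics/top0.png")
cv2.imwrite("pics/s0b.png",cv2.resize(a,(800,600),interpolation=cv2.INTER_CUBIC))
cv2.imwrite("pics/t0b.png",cv2.resize(b,(800,600),interpolation=cv2.INTER_CUBIC))
E
```

```text
t 0.0
tool_pos [0.18148281 0.59778513 0.40345017]
tool_rot [-0.46131396 -3.10700932  0.00319054]
opening 0.08509440989364413
contact_force [-0.65058247 -0.97042881 -0.46787517]
[[-0.957  0.291 -0.001]
 [ 0.291  0.957 -0.002]
 [ 0.    -0.002 -1.   ]]
scene [[409.8, 0.0, 257.9], [0.0, 409.8, 192.2], [0.0, 0.0, 1.0]] 0.008663709349746647 [[0.886, -0.253, 0.389, 0.172], [-0.464, -0.47, 0.751, -0.618], [-0.007, -0.846, -0.533, 0.614], [0.0, 0.0, 0.0, 1.0]]
top [[479.4, 0.0, 255.5], [0.0, 479.4, 191.4], [0.0, 0.0, 1.0]] -0.1314892126676759 [[-0.001, -0.985, 0.17, 0.372], [-1.0, 0.001, -0.001, 0.078], [0.001, -0.17, -0.985, 0.989], [0.0, 0.0, 0.0, 1.0]]
wrist [[338.0, 0.0, 252.0], [0.0, 338.0, 189.3], [0.0, 0.0, 1.0]] 0.0052832099608878915 [[0.291, 0.916, 0.275, 0.111], [0.957, -0.278, -0.086, 0.619], [-0.002, 0.289, -0.957, 0.373], [0.0, 0.0, 0.0, 1.0]]
```

View pics/s0b.png

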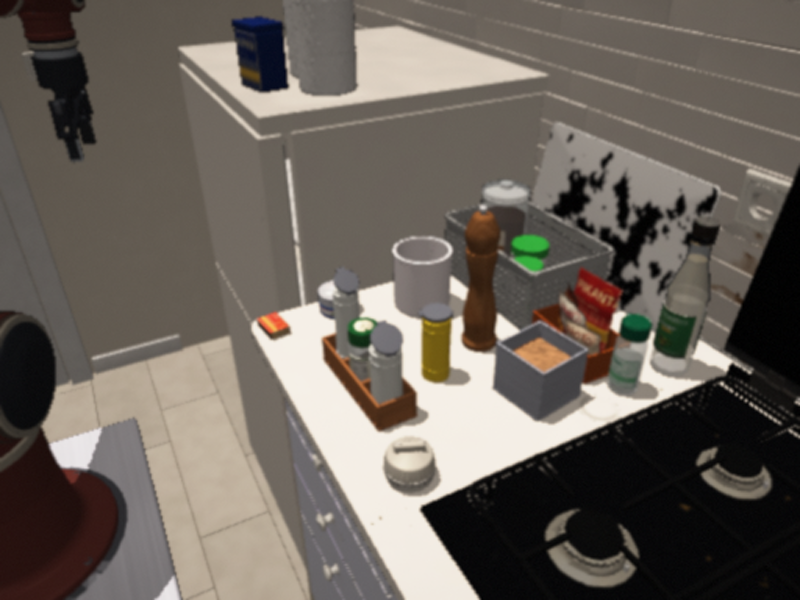

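View pics/t0b.png

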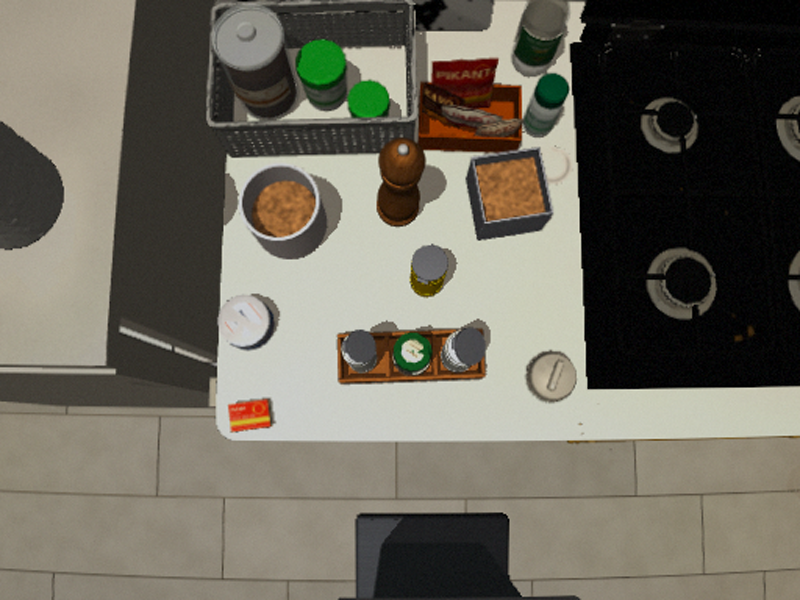

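The scene picture shows the tall tube in the left well, the spice jar in the middle and the short tube in the right well. In the top view (800 px) they are at about (360,350), (412,350) and (465,348). The crock is at (285,210), the mill at (400,195), the tin at (510,192) and the yellow decoy at (428,268). Next I'll make close crops to find the hinge directions and measure.

```bash
python3 - <<'E'
from h import *
a=cv2.imread("pics/scene0.png");b=cv2.imread("pics/top0.png")
# top crop u205-325,v195-255 x6 ; scene crop u195-285,v160-275
c1=cv2.resize(b[200:255,205:325],None,fx=6,fy=6,interpolation=cv2.INTER_CUBIC)
c2=cv2.resize(a[165:265,200:285],None,fx=2.7,fy=2.7,interpolation=cv2.INTER_CUBIC)
out=np.zeros((600,720,3),np.uint8);out[:330,:720]=c1;out[330:600,:c2.shape[1]]=c2[:270]
w=cv2.imread("pics/wrist0.png");out[330:600,300:660]=cv2.resize(w,(360,270))
cv2.imwrite("pics/c0.png",out)
i=eyes.camera_info("top");s=eyes.camera_info("scene")
f=.64
for n,u,v,z in [("rack bl",339,384,0.0),("rack br",486,378,0),("rack tl",338,332,.045),("rack tr",484,328,.045),("rack bl top",339,377,.045),("rack br top",486,373,.045),
 ("crock L",242,203,.11),("crock R",322,203,.11),("crock T",283,166,.11),("crock B",283,245,.11),
 ("tin tl",468,158,.085),("tin tr",543,149,.085),("tin bl",475,221,.085),("tin br",552,212,.085),
 ("mill top",403,150,.245),("mill base",398,205,.02),("yel top",430,260,.115),("timer",552,375,.057),("pot",246,321,.041),("matchbox",250,414,.015),("tall",360,350,.145),("short",467,346,.125),("jar",412,352,.111)]:
    print(n,at_z(i,u*f,v*f,z).round(3))
E
```

```text
rack bl [0.429 0.157 0.   ]
rack br [ 0.437 -0.037  0.   ]
rack tl [0.493 0.155 0.045]
rack tr [ 0.497 -0.03   0.045]
rack bl top [0.435 0.153 0.045]
rack br top [ 0.44  -0.032  0.045]
crock L [0.644 0.27  0.11 ]
crock R [0.643 0.172 0.11 ]
crock T [0.691 0.221 0.11 ]
crock B [0.59  0.218 0.11 ]
tin tl [ 0.71  -0.01   0.085]
tin tr [ 0.723 -0.107  0.085]
tin bl [ 0.627 -0.017  0.085]
tin br [ 0.639 -0.115  0.085]
mill top [0.659 0.073 0.245]
mill base [0.668 0.079 0.02 ]
yel top [0.57  0.041 0.115]
timer [ 0.436 -0.113  0.057]
pot [0.507 0.274 0.041]
matchbox [0.389 0.271 0.015]
tall [0.459 0.122 0.145]
short [ 0.466 -0.001  0.125]
jar [0.46  0.063 0.111]
```

View pics/c0.png

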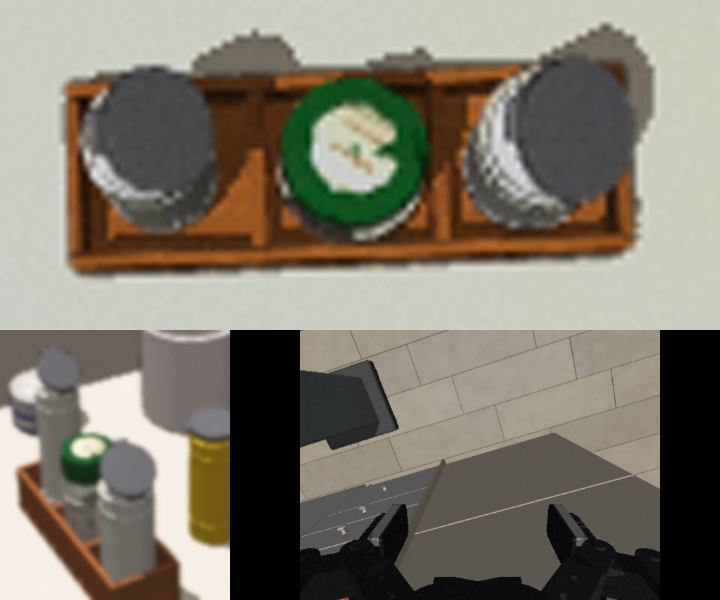

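The crop shows both caps tilted: the tall cap is displaced up and slightly right, the short cap up and right. I'll move over the rack around the front of the fridge and look with the wrist camera.

Request:
step_arm --commands '[[100, [-175, -237, 0], 10], [100, [-175, -237, 0], 20], [100, [-175, -237, 0], 30], [100, [-175, -237, 0], 40], [100, [-175, -237, 0], 50], [0, [-432, -462, 0], 60], [0, [-432, -462, 0], 71.5], [0, [-432, -462, 0], 71.5], [0, [-432, -462, 0], 71.5], [0, [-432, -462, 0], 71.5], [0, [-432, -462, 0], 71.5]]' --squeeze 30

```text
t: 1.52
tool_pos: [0.4616, 0.0277, 0.4044]
tool_rot: [-2.194, -2.249, 0.001]
contact_force: [0.0, 0.1, 0.0]
opening: 0.0002
grip_force: 0.0
```

```bash
python3 - <<'E'
from h import *
import pickle
i=eyes.camera_info("wrist");im=eyes.get_image("wrist")
cv2.imwrite("pics/w1.png",cv2.cvtColor(im,cv2.COLOR_RGB2BGR));pickle.dump(i,open("w1.pkl","wb"))
cv2.imwrite("pics/w1b.png",cv2.resize(cv2.imread("pics/w1.png"),(800,600),interpolation=cv2.INTER_CUBIC))
o=monitor.get_obs();print(o["t"],o["tool_pos"],o["opening"],o["contact_force"]);print(R.from_rotvec(o["tool_rot"]).as_matrix().round(3))
E
```

```text
1.575 [0.46244205 0.02648603 0.4043521 ] -0.00017978356475256476 [-0.42098199 -1.16870346  0.09483828]
[[-0.023  1.     0.   ]
 [ 1.     0.023 -0.002]
 [-0.002  0.    -1.   ]]
```

View pics/w1b.png

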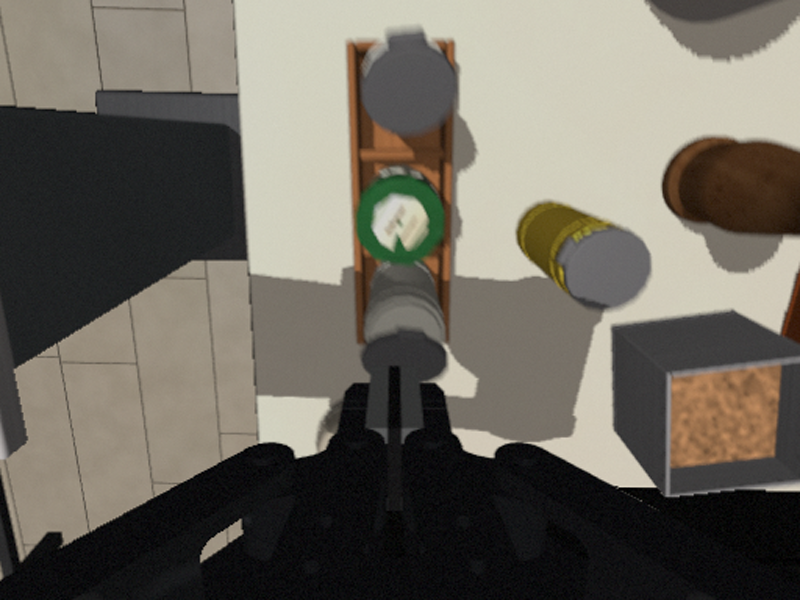

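The wrist view shows the tall cap nearly face-on at (408,85) with its tab at (405,35). The short cap is foreshortened at (403,357), partly behind the fingers. I'll shift to see the short cap clearly.

Request:
step_arm --commands '[[0, [-50, 0, 0], 0], [0, [-100, 0, 0], 0], [0, [-100, 0, 0], 0], [0, [-100, 0, 0], 0]]'

```text
t: 2.08
tool_pos: [0.4634, -0.0691, 0.4044]
tool_rot: [-2.189, -2.252, -0.0]
contact_force: [0.5, 0.2, -0.4]
opening: 0.0007
grip_force: 0.0
```

```bash
python3 - <<'E'
from h import *
import pickle
i=eyes.camera_info("wrist");im=eyes.get_image("wrist")
cv2.imwrite("pics/w2.png",cv2.cvtColor(im,cv2.COLOR_RGB2BGR));pickle.dump(i,open("w2.pkl","wb"))
a=cv2.imread("pics/w1.png")[5:125,195:325];b=cv2.imread("pics/w2.png")
c=np.hstack([cv2.resize(a,(390,360),interpolation=cv2.INTER_CUBIC),cv2.resize(b[60:180,195:325],(390,360),interpolation=cv2.INTER_CUBIC)])
cv2.imwrite("pics/c2.png",c)
o=monitor.get_obs();print(o["t"],o["tool_pos"],o["contact_force"])
w1=pickle.load(open("w1.pkl","rb"))
print(at_z(w1,408/1.5625,85/1.5625,.15),proj(i,[[.466,0,.125],[.46,.12,.145]]))
E
```

```text
2.125 [ 0.46340463 -0.06865836  0.40445866] [ 0.93377425 -0.10483718 -1.16149733]
[0.46474535 0.12032035 0.15      ] [[ 258.79350081   93.60657703]
 [ 255.7358093  -134.00848778]]
```

View pics/c2.png

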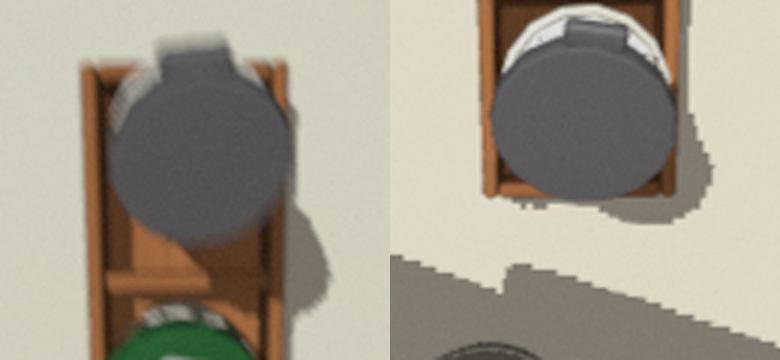

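Left crop: the tall cap disc is at (200,155) with its tab at (195,60). Right crop: the short cap disc is at (583,125) with its tab at (597,35), and the white tube mouth shows on the +y side. Both hinges therefore look to be on the -y side. I'll fit a model across all views to confirm.

```bash
cat > fit.py <<'E'
from h import *
import pickle
from scipy.optimize import minimize
I={"top":eyes.camera_info("top"),"scene":eyes.camera_info("scene"),"w1":pickle.load(open("w1.pkl","rb")),"w2":pickle.load(open("w2.pkl","rb"))}
F={"top":"top0","scene":"scene0","w1":"w1","w2":"w2"}
S=4
def poly(info,p,r,H):
    x,y,az,th=p;h=np.array([np.cos(az),np.sin(az),0])       # h: hinge->tab
    P=np.array([x,y,.005+H-6e-3])-r*h; a=np.linspace(0,2*np.pi,60)
    u=np.cos(th)*h+[0,0,np.sin(th)];n=-np.sin(th)*h+[0,0,np.cos(th)];w=np.cross([0,0,1],h)
    c=P+r*u
    pts=np.vstack([c+r*np.outer(np.cos(a),u)+r*np.outer(np.sin(a),w)+k*n for k in(0,.006)])
    return proj(info,pts)
def run(r,H,x0,y0,seeds):
    M={}
    for k,s in seeds.items():
        im=cv2.imread(f"pics/{F[k]}.png");hsv=cv2.cvtColor(im,cv2.COLOR_BGR2HSV)
        c=proj(I[k],[[x0,y0,H+.02]])[0] if s is None else np.array(s,float)
        ref=np.median(im[int(c[1])-2:int(c[1])+3,int(c[0])-2:int(c[0])+3].reshape(-1,3),0)
        m=(np.abs(im.astype(float)-ref).max(2)<22).astype(np.uint8)
        u0,v0=(c-45).astype(int);u0,v0=max(u0,0),max(v0,0)
        m=m[v0:v0+90,u0:u0+90];n,l=cv2.connectedComponents(m,connectivity=4)
        m=(l==l[int(c[1])-v0,int(c[0])-u0]).astype(np.uint8)
        m=cv2.morphologyEx(m,cv2.MORPH_OPEN,np.ones((3,3)));M[k]=(cv2.resize(m,None,fx=S,fy=S,interpolation=cv2.INTER_NEAREST),u0,v0);print(k,ref,m.sum())
    def cost(p,full=False):
        out=[]
        for k,(m,u0,v0) in M.items():
            q=(poly(I[k],p,r,H)-[u0,v0]+.5)*S
            h=cv2.convexHull(q.astype(np.float32)).astype(np.int32);z=np.zeros_like(m);cv2.fillConvexPoly(z,h,1)
            out.append(1-(z&m).sum()/max(1,(z|m).sum()))
        return out if full else sum(out)+max(0,p[3]-1.15)+max(0,.5-p[3])
    best=sorted([minimize(cost,[x0,y0,az,th],method="Nelder-Mead",options=dict(initial_simplex=np.array([x0,y0,az,th])+np.vstack([np.zeros(4),np.diag([.008,.008,.5,.2])]),maxiter=250)) for az in np.arange(0,6.2,np.pi/4) for th in(.7,1.0)],key=lambda s:s.fun)
    for b in best[:6]:print(np.round(b.fun,3),b.x.round(3),np.round(cost(b.x,True),2))
    return M,best[0].x
E
python3 - <<'E'
from fit import *
f=1/1.5625
print("TALL");run(.019,.140,.463,.121,{"w1":(408*f,85*f),"top":(360*f,348*f),"scene":(346*f,280*f)})
print("SHORT");run(.022,.115,.463,.0,{"w2":(195+193/3,60+125/3),"top":(469*f,347*f),"scene":(386*f,337*f)})
E
```

```text
TALL
w1 [84. 83. 85.] 2921
top [74. 72. 74.] 352
scene [114. 110. 112.] 586
1.038 [0.464 0.126 1.617 0.657] [0.13 0.22 0.69]
1.038 [0.464 0.125 1.653 0.583] [0.11 0.23 0.69]
1.038 [0.464 0.125 1.637 0.585] [0.11 0.23 0.7 ]
1.044 [0.463 0.125 1.856 0.623] [0.12 0.23 0.69]
1.052 [0.462 0.125 2.047 0.587] [0.14 0.22 0.69]
1.055 [0.467 0.124 1.057 0.621] [0.12 0.24 0.7 ]
SHORT
w2 [91. 91. 92.] 2708
top [75. 73. 74.] 397
scene [119. 114. 117.] 300
0.37 [0.466 0.002 1.626 0.625] [0.08 0.11 0.18]
0.372 [0.466 0.002 1.672 0.629] [0.08 0.11 0.18]
0.373 [0.466 0.002 1.65  0.617] [0.08 0.11 0.18]
0.373 [4.650e-01 1.000e-03 1.729e+00 6.150e-01] [0.09 0.12 0.17]
0.373 [0.465 0.002 1.697 0.628] [0.08 0.11 0.18]
0.375 [0.465 0.002 1.697 0.618] [0.09 0.11 0.18]
```

The fit is good: the short tube is at (0.466, 0.002) and the tall one at (0.464, 0.125), with caps at about 0.6 rad and both hinges toward -y. I'll press the short cap first.

Request:
step_arm --commands '[[0, [62, 4, 0], 0], [0, [62, 4, 40], 0], [0, [62, 4, 75], 0], [0, [62, 4, 82], 0], [0, [62, 4, 88], 0], [0, [62, 4, 94], 0], [0, [62, 4, 100], 0], [0, [62, 4, 105], 0], [0, [62, 4, 108], 0]]'

```text
t: 3.25
tool_pos: [0.4658, -0.0075, 0.2966]
tool_rot: [2.19, 2.252, 0.0]
contact_force: [-0.8, 0.2, 0.1]
opening: 0.0
grip_force: 0.2
```

Request:
step_arm --commands '[[0, [0, 1, 2], 0], [0, [0, 1, 4], 0], [0, [0, 1, 4], 0]]'

```text
t: 3.62
tool_pos: [0.4672, -0.0075, 0.2936]
tool_rot: [2.189, 2.252, 0.001]
contact_force: [-0.4, 0.2, 4.8]
opening: -0.0002
grip_force: 2.2
```

Request:
step_arm --commands '[[0, [0, 0, 1], 0], [0, [0, 0, 2], 0], [0, [0, 0, 2], 0]]'

```text
t: 4.0
tool_pos: [0.4679, -0.0076, 0.2936]
tool_rot: [2.187, 2.25, 0.004]
contact_force: [-2.1, 0.8, 11.5]
opening: 0.0003
grip_force: 5.7
```

Request:
step_arm --commands '[[0, [0, 0, -55], 0], [0, [30, 0, -95], 0], [0, [85, 0, -95], 0], [0, [124, 0, -95], 0], [0, [124, 0, -72], 0], [0, [124, 0, -64], 0], [0, [124, 0, -57], 0], [0, [124, 0, -50], 0], [0, [124, 0, -43], 0], [0, [124, 0, -37], 0], [0, [124, 0, -31], 0], [0, [124, 0, -29], 0]]'

```text
t: 5.5
tool_pos: [0.4632, 0.1165, 0.3193]
tool_rot: [-2.19, -2.252, 0.001]
contact_force: [-0.3, 0.1, 1.0]
opening: 0.0001
grip_force: 0.2
```

Request:
step_arm --commands '[[0, [0, 0, 2], 0], [0, [0, 0, 4], 0], [0, [0, 0, 5], 0], [0, [0, 0, 5], 0]]'

```text
t: 6.0
tool_pos: [0.4647, 0.1168, 0.3185]
tool_rot: [2.187, 2.25, 0.008]
contact_force: [-1.7, 0.7, 11.6]
opening: -0.0002
grip_force: 5.6
```

Request:
step_arm --commands '[[0, [0, 0, -60], 0], [0, [-50, 0, -90], 0], [70, [-100, 0, -90], 0], [70, [-100, 0, -90], 0], [70, [-100, 0, -90], 0]]'

```text
t: 6.62
tool_pos: [0.466, 0.0167, 0.4043]
tool_rot: [-2.19, -2.251, 0.0]
contact_force: [-0.2, -0.0, 0.6]
opening: 0.0543
grip_force: 0.0
```

```bash
python3 - <<'E'
from h import *
import pickle
i=eyes.camera_info("wrist");im=eyes.get_image("wrist")
cv2.imwrite("pics/w3.png",cv2.cvtColor(im,cv2.COLOR_RGB2BGR));pickle.dump(i,open("w3.pkl","wb"))
s=eyes.get_image("scene");cv2.imwrite("pics/s3.png",cv2.cvtColor(s,cv2.COLOR_RGB2BGR))
b=cv2.imread("pics/w3.png");a=cv2.imread("pics/s3.png")
cv2.imwrite("pics/c3.png",np.hstack([cv2.resize(b[:260,180:330],(300,520),interpolation=cv2.INTER_CUBIC),cv2.resize(a[150:280,190:290],(400,520),interpolation=cv2.INTER_CUBIC)]))
o=monitor.get_obs();print(o["t"],o["tool_pos"],o["opening"])
E
```

```text
6.725 [0.46601258 0.017432   0.40420122] 0.059423626966867905
```

View pics/c3.png

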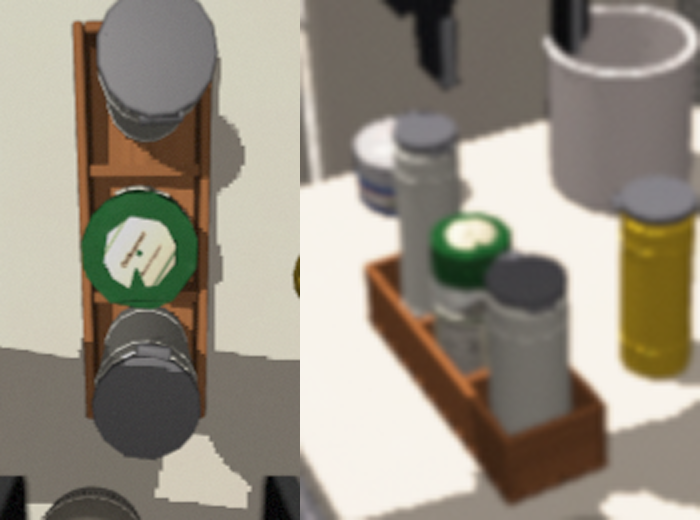

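Both caps are shut flat. In the wrist crop the cap centres are at (157,53) for the tall tube and (147,402) for the short one.

```bash
python3 - <<'E'
from h import *
import pickle
i=pickle.load(open("w3.pkl","rb"))
print("tall",at_z(i,180+157/2,53/2,.145),"short",at_z(i,180+147/2,402/2,.119), "jar",at_z(i,180+140/2,249/2,.111))
w1=pickle.load(open("w1.pkl","rb"));w2=pickle.load(open("w2.pkl","rb"))
f=.64
for n,u,v in [("tin tl",667,373),("tin bl",667,495),("tin tr",800,357)]:print(n,at_z(w1,u*f,v*f,.085))
E
```

```text
tall [0.46678846 0.12591962 0.145     ] short [0.46721513 0.00324216 0.119     ] jar [0.46288402 0.06251058 0.111     ]
tin tl [ 0.6258902  -0.03081545  0.085     ]
tin bl [ 0.64066586 -0.11633854  0.085     ]
tin tr [ 0.70227413 -0.01854307  0.085     ]
```

Request:
step_arm --commands '[[75, [55, 3, 0], 0], [75, [108, 3, 0], 0], [75, [108, 3, 50], 0], [75, [108, 3, 100], 0], [75, [108, 3, 130], 0], [75, [108, 3, 144], 0], [75, [108, 3, 144], 0], [0, [108, 3, 144], 0], [0, [108, 3, 144], 0], [0, [108, 3, 144], 0], [0, [108, 3, 144], 0]]' --squeeze 35

```text
t: 8.1
tool_pos: [0.4669, 0.1247, 0.2627]
tool_rot: [2.189, 2.251, 0.004]
contact_force: [-0.5, 0.4, 5.2]
opening: 0.0373
grip_force: 34.5
```

Request:
step_arm --commands '[[0, [0, 0, -30], 0], [0, [0, 0, -85], 0], [0, [0, 0, -140], -10], [0, [23, 44, -145], -20], [0, [46, 88, -145], -30], [0, [69, 132, -145], -40], [0, [91, 177, -145], -50], [0, [91, 177, -145], -60], [0, [91, 177, -145], -70], [0, [91, 177, -145], -80], [0, [91, 177, -145], -88], [0, [91, 177, -145], -88]]'

```text
t: 9.6
tool_pos: [0.6404, 0.2205, 0.4053]
tool_rot: [-0.014, -3.141, 0.0]
contact_force: [0.5, -0.1, -0.7]
opening: 0.0376
grip_force: 35.1
```

```bash
python3 - <<'E'
from h import *
import pickle
o=monitor.get_obs();i=eyes.camera_info("wrist");im=eyes.get_image("wrist")
cv2.imwrite("pics/w4.png",cv2.cvtColor(im,cv2.COLOR_RGB2BGR));pickle.dump(i,open("w4.pkl","wb"))
print(o["t"],o["tool_pos"],o["contact_force"],o["opening"]);print(R.from_rotvec(o["tool_rot"]).as_matrix().round(3))
w=cv2.resize(cv2.imread("pics/w4.png"),(768,576))
a=np.linspace(0,6.28,60)
for r in(.045,.05):
    for u,v in proj(i,np.c_[.641+r*np.cos(a),.221+r*np.sin(a),a*0+.11])*1.5:cv2.circle(w,(int(u),int(v)),1,(0,0,255),-1)
cv2.imwrite("pics/w4b.png",w)
E
```

```text
9.6 [0.64042352 0.22045192 0.40533854] [ 0.51982265 -0.10407905 -0.74307302] 0.037597934926801316
[[-1.     0.009 -0.   ]
 [ 0.009  1.    -0.   ]
 [ 0.    -0.    -1.   ]]
```

View pics/w4b.png

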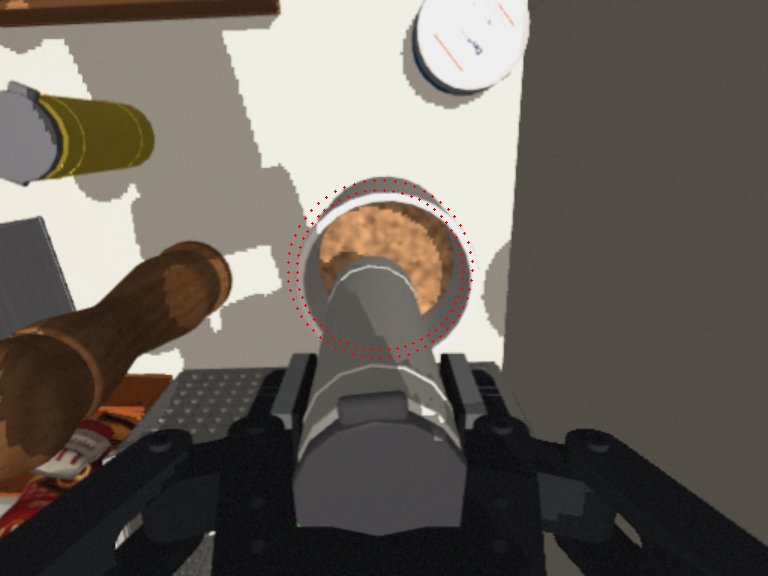

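The picture shows the crock rim spanning columns 303–472, about 3 mm further +y than predicted. The tube hangs inside that outline at (375,258), with its cap shut at (380,470). I'll lower it with a slight y correction.

Request:
step_arm --commands '[[0, [0, 3, 25], 0], [0, [0, 3, 50], 0], [0, [0, 3, 66], 0], [0, [0, 3, 68], 0], [0, [0, 3, 68], 0]]'

```text
t: 10.28
tool_pos: [0.6407, 0.2236, 0.3386]
tool_rot: [0.012, 3.14, 0.0]
contact_force: [0.2, -1.0, -0.4]
opening: 0.0375
grip_force: 35.1
```

Request:
step_arm --commands '[[0, [0, 0, 3], 0], [0, [0, 0, 6], 0], [0, [0, 0, 8], 0], [0, [0, 0, 8], 0]]'

```text
t: 10.78
tool_pos: [0.6404, 0.2235, 0.3294]
tool_rot: [-0.011, -3.141, 0.0]
contact_force: [0.2, 0.1, -0.3]
opening: 0.0376
grip_force: 35.1
```

Request:
step_arm --commands '[[0, [0, 0, 3], 0], [0, [0, 0, 6], 0], [0, [0, 0, 8], 0], [0, [0, 0, 8], 0]]'

```text
t: 11.28
tool_pos: [0.6404, 0.2235, 0.3213]
tool_rot: [-0.011, -3.141, 0.0]
contact_force: [-0.8, 0.4, -1.2]
opening: 0.0375
grip_force: 35.1
```

Request:
step_arm --commands '[[0, [0, 0, 3], 0], [0, [0, 0, 6], 0], [0, [0, 0, 8], 0], [0, [0, 0, 8], 0]]'

```text
t: 11.78
tool_pos: [0.6413, 0.2233, 0.317]
tool_rot: [0.011, 3.138, -0.001]
contact_force: [-2.1, -1.7, 8.5]
opening: 0.0373
grip_force: 33.7
```

Request:
step_arm --commands '[[0, [0, 0, -2], 0], [0, [0, 0, -3], 0], [55, [0, 0, -3], 0], [68, [0, 0, -3], 0], [68, [0, 0, -3], 0], [68, [0, 0, -3], 0], [68, [0, 0, -15], 0], [68, [0, 0, -35], 0], [68, [0, 0, -70], 0], [68, [0, 0, -95], 0], [68, [0, 0, -95], 0]]'

```text
t: 13.15
tool_pos: [0.641, 0.2237, 0.4141]
tool_rot: [0.011, 3.134, 0.003]
contact_force: [0.3, -0.4, 0.1]
opening: 0.0578
grip_force: 0.0
```

```bash
python3 - <<'E'
from h import *
import pickle
o=monitor.get_obs();i=eyes.camera_info("wrist");im=eyes.get_image("wrist")
cv2.imwrite("pics/w5.png",cv2.cvtColor(im,cv2.COLOR_RGB2BGR))
s=eyes.get_image("scene");cv2.imwrite("pics/s5.png",cv2.cvtColor(s,cv2.COLOR_RGB2BGR))
print(o["t"],o["tool_pos"],o["contact_force"],o["opening"])
w=cv2.resize(cv2.imread("pics/w5.png"),(480,360));z=cv2.resize(cv2.imread("pics/s5.png")[90:270,190:350],(320,360),interpolation=cv2.INTER_CUBIC)
cv2.imwrite("pics/c5.png",np.hstack([w,z]))
E
```

```text
13.15 [0.64103126 0.22371006 0.41405694] [ 0.30532976 -0.39543396  0.10152434] 0.057805254576422084
```

View pics/c5.png

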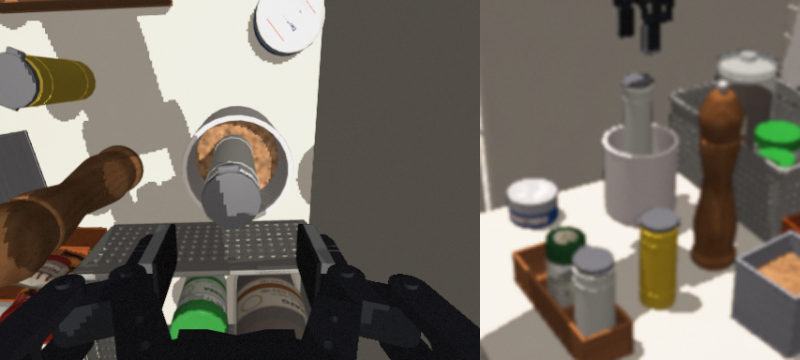

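The tall tube stands upright in the crock with its cap shut: its cap is at (232,200) in the wrist picture and (637,80) in the scene crop. Now the short tube.

Request:
step_arm --commands '[[75, [35, -44, 0], 10], [75, [70, -88, 0], 20], [75, [105, -132, 0], 30], [75, [140, -177, 0], 40], [75, [172, -222, 0], 50], [75, [172, -222, 0], 60], [75, [172, -222, 0], 70], [75, [172, -222, 20], 80], [75, [172, -222, 50], 88], [75, [172, -222, 90], 88], [75, [172, -222, 90], 88]]'

```text
t: 14.62
tool_pos: [0.465, 0.003, 0.3137]
tool_rot: [-2.184, -2.246, 0.009]
contact_force: [-0.3, -0.9, 0.7]
opening: 0.0638
grip_force: 0.0
```

Request:
step_arm --commands '[[75, [0, 1, 40], 0], [75, [0, 1, 65], 0], [75, [0, 1, 70], 0], [75, [0, 1, 70], 0], [75, [0, 1, 70], 0]]'

```text
t: 15.25
tool_pos: [0.4687, 0.0027, 0.2506]
tool_rot: [2.188, 2.251, 0.003]
contact_force: [0.6, -0.4, -0.4]
opening: 0.0638
grip_force: 0.0
```

Request:
step_arm --commands '[[75, [0, -1, 5], 0], [75, [0, -1, 5], 0], [0, [0, -1, 5], 0], [0, [0, -1, 5], 0], [0, [0, -1, 5], 0], [0, [0, -1, 5], 0]]'

```text
t: 16.0
tool_pos: [0.4671, 0.0027, 0.244]
tool_rot: [2.19, 2.252, 0.0]
contact_force: [0.1, -0.2, 1.5]
opening: 0.0432
grip_force: 35.8
```

Request:
step_arm --commands '[[0, [0, 0, -30], 0], [0, [0, 0, -85], 0], [0, [0, 0, -140], -10], [0, [-18, 52, -146], -20], [0, [-37, 104, -146], -30], [0, [-55, 156, -146], -40], [0, [-74, 208, -146], -50], [0, [-74, 208, -146], -60], [0, [-74, 208, -146], -70], [0, [-74, 208, -146], -80], [0, [-74, 208, -146], -90], [0, [-74, 208, -146], -97]]'

```text
t: 17.5
tool_pos: [0.6768, -0.0654, 0.3885]
tool_rot: [0.242, -3.131, -0.001]
contact_force: [0.0, 0.9, -1.4]
opening: 0.0431
grip_force: 36.2
```

```bash
python3 - <<'E'
from h import *
import pickle
o=monitor.get_obs();i=eyes.camera_info("wrist");im=eyes.get_image("wrist")
cv2.imwrite("pics/w6.png",cv2.cvtColor(im,cv2.COLOR_RGB2BGR));pickle.dump(i,open("w6.pkl","wb"))
print(o["t"],o["tool_pos"],o["contact_force"],o["opening"]);print(R.from_rotvec(o["tool_rot"]).as_matrix().round(3))
w=cv2.resize(cv2.imread("pics/w6.png"),(768,576));c,s=np.cos(.15),np.sin(.15)
for r in(.042,.045):
    P=np.array([[c*a-s*b+.677,s*a+c*b-.065,.085] for a,b in r*np.array([[1,1],[1,-1],[-1,-1],[-1,1]])])
    cv2.polylines(w,[(proj(i,P)*1.5).astype(np.int32)],True,(0,0,255),1)
cv2.imwrite("pics/w6b.png",w)
E
```

```text
17.5 [ 0.6768296  -0.06536701  0.38850883] [ 0.04810094  0.9447611  -1.38246965] 0.04310149403651854
[[-0.988 -0.154 -0.002]
 [-0.154  0.988  0.   ]
 [ 0.002  0.001 -1.   ]]
```

View pics/w6b.png

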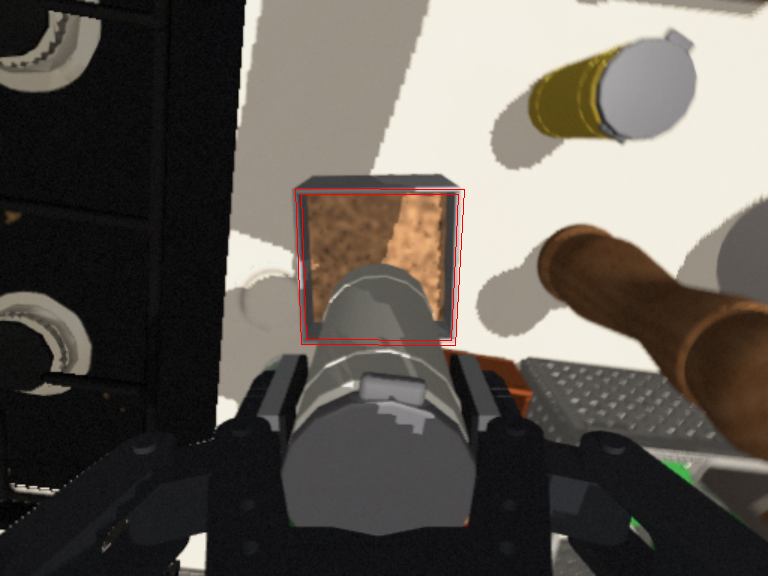

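The predicted tin outline matches the picture: its corners run from (297,190) to (457,343) and the tube hangs centred over it. I'll lower now.

Request:
step_arm --commands '[[0, [0, 0, 30], 0], [0, [0, 0, 60], 0], [0, [0, 0, 78], 0], [0, [0, 0, 80], 0], [0, [0, 0, 80], 0]]'

```text
t: 18.18
tool_pos: [0.6773, -0.0655, 0.3107]
tool_rot: [-0.235, 3.131, -0.001]
contact_force: [-0.4, -0.2, -0.9]
opening: 0.0431
grip_force: 36.2
```

Request:
step_arm --commands '[[0, [0, 0, 3], 0], [0, [0, 0, 6], 0], [0, [0, 0, 8], 0], [0, [0, 0, 8], 0]]'

```text
t: 18.68
tool_pos: [0.6769, -0.0654, 0.3015]
tool_rot: [0.236, -3.132, -0.0]
contact_force: [0.9, 0.0, -2.1]
opening: 0.0433
grip_force: 36.2
```

Request:
step_arm --commands '[[0, [0, 0, 3], 0], [0, [0, 0, 6], 0], [0, [0, 0, 8], 0], [0, [0, 0, 8], 0]]'

```text
t: 19.18
tool_pos: [0.6776, -0.0654, 0.2984]
tool_rot: [-0.236, 3.131, -0.001]
contact_force: [-7.3, 1.2, 14.8]
opening: 0.043
grip_force: 37.6
```

Contact at about 0.059 m, which is within the stated fill range. I'll ease off, release and retreat.

Request:
step_arm --commands '[[0, [0, 0, -2], 0], [0, [0, 0, -4], 0], [0, [0, 0, -4], 0], [60, [0, 0, -4], 0], [70, [0, 0, -4], 0], [70, [0, 0, -4], 0], [70, [0, 0, -4], 0], [70, [0, 0, -15], 0], [70, [0, 0, -35], 0], [70, [0, 0, -70], 0], [70, [0, 0, -105], 0], [70, [0, 0, -105], 0]]'

```text
t: 20.68
tool_pos: [0.6778, -0.0655, 0.4058]
tool_rot: [-0.235, 3.123, -0.005]
contact_force: [0.5, -0.6, 0.1]
opening: 0.0597
grip_force: 0.0
```

Request:
step_arm --commands '[[70, [50, 0, 0], 0], [70, [100, 0, 0], 0], [70, [150, 0, 0], 0], [70, [200, 0, 0], 0], [70, [200, 0, 0], 0]]'

```text
t: 21.3
tool_pos: [0.4766, -0.0953, 0.3979]
tool_rot: [0.233, -3.132, -0.0]
contact_force: [0.9, 0.6, -0.4]
opening: 0.0597
grip_force: 0.0
```

```bash
python3 - <<'E'
from h import *
o=monitor.get_obs();print(o["t"],o["tool_pos"],o["contact_force"],o["opening"])
for n in("scene","top"):cv2.imwrite(f"pics/{n}7.png",cv2.cvtColor(eyes.get_image(n),cv2.COLOR_RGB2BGR))
z=cv2.resize(cv2.imread("pics/scene7.png")[90:290,180:400],(440,400),interpolation=cv2.INTER_CUBIC)
t=cv2.resize(cv2.imread("pics/top7.png")[80:280,130:390],(360,277));t=cv2.copyMakeBorder(t,0,123,0,0,cv2.BORDER_CONSTANT)
cv2.imwrite("pics/c7.png",np.hstack([z,t]))
E
```

```text
21.3 [ 0.47662664 -0.09528726  0.39792243] [ 0.86079001  0.57069154 -0.43160793] 0.059710604281827256
```

View pics/c7.png

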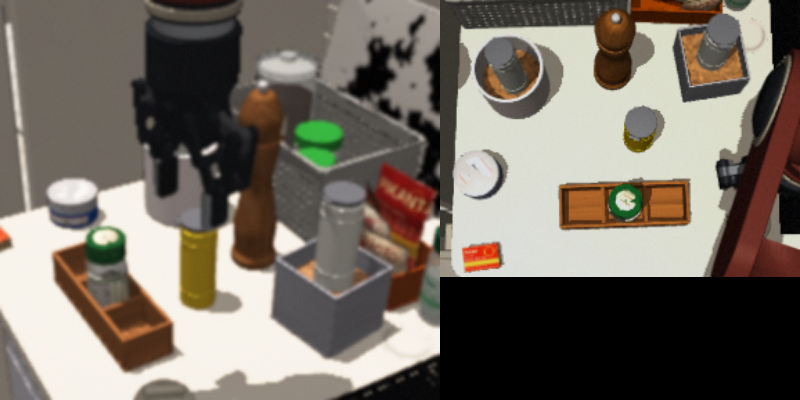

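Both tubes stand upright with their caps shut, the tall one in the crock at (505,65) and the short one in the tin at (717,40). The bystanders are in place and the gripper is clear.

```bash
python3 -c "
from station import finish_job
print(finish_job())"
```

```text
the job is handed in; nothing more can be done
None
```

The job is handed in at about 21 s of the 72 s allowed: both caps are pressed shut, the tall tube stands in the crock and the short one in the tin; the last pictures show both upright and no bystander visibly moved, but the hand-in call returned no verdict.

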